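# Lubricate and re-index the dental model slide, holding its pin home

## Robot

A 7-joint arm with a two-finger parallel gripper is mounted at the origin on the work surface. World frame = base frame: x ahead of the robot, y to its left, z up, the work surface at z = 0. Lengths are in mm, angles in rad, forces in N, time in s.
With the tool pointing down it reaches from about 400 to 925 mm from the base axis. Payload 5.6 kg.
Tool frame: the origin (TCP) lies midway between the tips of the shut fingers; the grasp point (between the pads) lies 19 mm behind it; z points along the fingers, y is the line along which they close (so a half turn about z gives the same grasp; the last joint's range is limited). The gripper opens to 85 mm and grips with 20 to 120 N. Pads are 22 mm wide; open, the fingers measure 114 mm over their backs; the gripper's body (76 mm by 85 mm) begins 54 mm behind the grasp point. The pads swing forward as they close: fully open they stand 13 mm farther back than shut.
Start: joints at [1.142, 0.468, -0.012, 1.603, 0.006, 1.071, -0.056], TCP at [244.556, -602.246, 231.29] pointing down, gripper open.
Joint ranges: [-2.53, 2.53], [-0.31, 2.02], [-1.57, 1.55], [0.28, 2.44], [-1.29, 4.43], [0.15, 1.84], [-2.92, 2.92]. Speed limits (rad/s): [2.57, 2.57, 3.14, 3.14, 3.14, 3.14, 3.14].

## Interface

Orientations are given as a rotation vector (axis times angle).
In Python, from bench import r gives the robot as it stands.
- The arm moves only by the shell command python3 -m creep 'ROWS'. ROWS is text: rows parted by semicolons, each of 7 numbers parted by spaces: the opening, from -1 (shut) to 1 (fully open), then the shift along the tool's x, y, z in m, then the turn, a rotation vector about the tool's x, y, z in degrees. A call has 1 to 5 rows; each row is the pose to reach, as a shift and turn from the pose commanded when the call began, along the tool's axes at that moment; what a row does not reach only later rows make up. A row lasts 1/10 s, in which the tool goes at most 50 mm and 8.59 degrees, less where a joint would pass 70% of its speed; a pose out of reach is approached as far as the arm can. A call with a gripper value outside its range is refused whole. The fingers move at their own pace and stop on an object; the grip force is fixed at half the most. Time passes only in rows, so rows that repeat a pose let the fingers close. It gives the time, the measured TCP pose, the force, the opening and the grip force at its end, in the units of the state.
- r.state(): the state, without advancing time (a new reading comes with each control period).
- r.grab_frame(name): name is "scene" or "top" or "wrist"; returns the picture (480x640x3 uint8, red, green, blue); there is no depth.
- r.camera_params(name): a dict with "fx", "fy", "cx", "cy" (pixels), "view" (4x4, takes a point from world to camera coordinates); the wrist camera has in their place "mount" (4x4, takes a point from camera to tool coordinates, whose origin is the TCP and whose axes are the flange's). Camera axes: x right, y down, z forward; pixel columns grow to the right and rows downward; lengths in mm; the calibration is good to about 2 mm. A picture is of the moment at which its call begins: read the wrist's pose just before it. camera_params takes no time and is no camera call.
- r.job_done(): hands the job in; it is judged then, once.
The state is a dict: "time": time; "q": joint angles; "joint_velocities": joint speeds; "joint_efforts": joint torques, N m; "eef_pos": TCP position; "ee_rot": TCP orientation; "contact_force": force on the tool from outside, world axes, zero at the start; "ft_torque": the same for the moment, N m; "grip_width": finger opening in mm; "finger_force": force on a finger pad.
Only numpy, scipy, OpenCV 4.12 (cv2) and the standard library are available. Lean on these libraries where they do the work, as an engineer would, in place of code of your own. Each camera call takes 0.05 s, during which the arm holds its last target. There are 200 camera calls.

## Task

Lubricate the dental model slide first: press the white cap of the spray can fully down and let it spring back up. Then pull the red lock knob up to free its pin, slide the jaw-model carriage along the bar to the next hole, the one marked by the green clip (not the white one), and let the pin drop into it. Finish while still gripping the red knob and holding it pressed down, fully home, and do not disturb the other things on the bench.

Things in the scene. Friction and masses are not known exactly. Their poses are not given: they have to be found in the camera images.
- slide_base: Fixed model slide: a grey base plate 95 x 320 x 12 mm with a steel bar 30 mm wide along its length, bar top 30 mm above the bench. The origin is on the bench under the bar's centre line at mid-length; its y axis runs along the bar (the direction of sliding), its x axis across it, z up. The bar has five holes 11 mm long on its centre line, at y = -90, -45, 0, 45 and 90 mm.
- carriage (a joint): Position in m of the aluminium carriage along the slide's y axis: starts at 0 (pin in the middle hole), the neighbouring holes are at +0.045 and -0.045, stops at +-0.062. About 2 N of friction once the pin is out. The carriage is 60 mm long in y, its top plate 40 mm above the bench.
- jaw (a point): Centre of the yellow and pink jaw model (60 x 62 x 38 mm) fixed on the carriage, on the slide's -x side of the knob; its top is 78 mm above the bench, its near face 42 mm from the knob's axis. So grip the knob with one finger on its +y and one on its -y side (along the bar).
- plunger (a joint): Height in m of the lock knob with its pin: 0 when let go with the pin in a hole, positive pulled up, -0.004 pressed home on its stop. A spring of 1 N per mm draws it to 0. The pin (8 mm, round tip) clears the bar at 0.009, where it rests between holes; upper stop 0.016. It drops into a hole when within about 3 mm of its middle.
- knob (a point): Centre of the red lock knob, an upright cylinder 25 mm in diameter and 28 mm tall; its underside is 20 mm above the carriage's top plate at plunger 0, with a 22 mm collar and the stem below it. Moves with the carriage and with the pulling. Z axis up.
- pin (a point): Tip of the locking pin under the knob, on the knob's axis, 53 mm below the knob's centre.
- green_clip: Fixed green plastic clip, 22 x 18 x 20 mm, on the base plate's +x side: it marks the wanted hole. It stands on the +y or the -y side of the start. The origin is not in the clip but at the middle of the hole it marks, at the bar's top; axes as the slide's; the clip itself is centred 45 mm from there in +x.
- white_clip: The same in white, at the hole on the other side of the start: not wanted.
- cap_top (a point): Centre of the top of the spray can's white cap, a disc 30 mm in diameter, 144 mm above the bench. The blue can (52 mm) is fixed to the bench in a bracket, beyond the slide's +y end, the red nozzle facing the slide.
- spray_cap (a joint): How far in m the cap is pressed down: 0 up, 0.006 fully down on its stop, which takes about 5 N; it springs back.
- plaster_cast: Bystander: white plaster jaw, 60 x 62 x 38 mm, origin under its centre.
- mixing_bowl: Bystander: green bowl, 120 mm across, 60 mm tall, origin under its centre.
- steel_cup: Bystander: steel cup, 72 mm across, 90 mm tall, origin under its centre.
- stone_jar: Bystander: white jar, 70 mm across, 100 mm tall, origin under its centre.
- mixing_spatula: Bystander: spatula 170 mm long, lying on the bench beyond the slide on its +x side, roughly along the slide, 120 to 140 mm from the bar.
- bur_block: Bystander: blue block of burs, 35 x 70 mm, 39 mm tall with the burs, on the slide's +x side, origin under its centre.
Mind the look-alikes: they are no part of the job. What is shaped like the part that bears cap_top but pink or purple is not meant.

How it is judged (in metres and radians):
On the way, in this order (a step that is already met when the one before it is completed fails the run):
1. the spray cap is pressed down (value of joint spray_cap above 0.004 m), for 0.05 s.
2. the spray cap has sprung back up (value of joint spray_cap below 0.0015 m), for 0.1 s.
3. the lock knob is pulled up so that its pin clears the bar, in the start hole (value of joint plunger above 0.009 m and value of joint carriage between -0.015 and 0.015 m), for 0.05 s.
4. the pin has dropped into the hole at the green clip (y of pin in the frame of green_clip between -0.004 and 0.004 m and value of joint plunger below 0.003 m), for 0.1 s.
At the end, for the whole second after the job is handed in: The pin is in the hole at the green clip (within 4 mm along the bar) and the fingers still hold the red knob (more than 2 N, the grasp point within 30 mm of the knob's centre), pressed at least 2 mm below its free height; the carriage is still and the spray cap is up (y of pin in the frame of green_clip between -0.004 and 0.004 m and value of joint plunger below -0.002 m and contact force between the fingers and plunger above 2 N and distance between the grasp point and knob below 0.03 m and value of joint spray_cap below 0.0015 m and velocity of joint carriage between -0.01 and 0.01 m/s); the arm keeps its last pose, push and grip.
It fails at once if another thing on the bench (cast, bowl, cup, jar, spatula or bur block) is moved by more than 20 mm (distance of any of plaster_cast, mixing_bowl, steel_cup, stone_jar, mixing_spatula, bur_block from where it was at the start of the episode above 0.02 m).
It also fails if it takes over 45 s, if anything falls off the work surface, if the arm or the gripper's body presses on something with over 40 N, if the wrist force passes 120 N, or if a joint passes its speed limit or range.

## Working session

There is one attempt and no reset: what is moved stays moved. The work goes in short steps, Python scripts to look and compute and a shell command to move; the robot and the scene stay as the last step left them, time stands still between calls to the robot, and variables do not carry over. Pictures are saved under pics/ and viewed, at most 10 in all, crops included, and the job is handed in when it is done.

```bash
mkdir -p pics; ls; python3 - <<'E'
from bench import r
import cv2,numpy as np
np.set_printoptions(precision=4,suppress=True)
for n in("scene","top"):
    cv2.imwrite(f"pics/{n}0.png",r.grab_frame(n)[:,:,::-1]); print(n,r.camera_params(n))
print(r.camera_params("wrist"))
s=r.state();print(s)
E
```

```text
pics
scene {'fx': 623.6014673607667, 'fy': 623.6014673607667, 'cx': 319.79972311034174, 'cy': 244.55032467936888, 'view': array([[  -0.8895,    0.457 ,   -0.0055,  485.5611],
       [   0.3452,    0.6639,   -0.6634,  -90.4349],
       [  -0.2995,   -0.5919,   -0.7483, 1430.9165],
       [   0.    ,    0.    ,    0.    ,    1.    ]])}
top {'fx': 493.73349736464814, 'fy': 493.73349736464814, 'cx': 320.0313717763755, 'cy': 249.5559723853589, 'view': array([[  -0.0294,   -0.9996,    0.0025,  -18.515 ],
       [  -0.9859,    0.0286,   -0.1647,  532.2937],
       [   0.1646,   -0.0073,   -0.9863, 1071.1634],
       [   0.    ,    0.    ,    0.    ,    1.    ]])}
{'fx': 353.34420228443753, 'fy': 353.34420228443753, 'cx': 323.2114815854213, 'cy': 235.2880062486318, 'mount': array([[   0.0001,   -0.9459,   -0.3246,   84.1226],
       [   1.    ,    0.0001,    0.    ,    0.105 ],
       [  -0.    ,   -0.3246,    0.9459, -141.7975],
       [   0.    ,    0.    ,    0.    ,    1.    ]])}
{'time': 0.1, 'q': array([ 1.142 ,  0.4683, -0.0116,  1.6035,  0.006 ,  1.0714, -0.0563]), 'joint_velocities': array([-0.0005, -0.0013,  0.0007, -0.0039,  0.0008, -0.0002, -0.0016]), 'joint_efforts': array([  0.0004, -53.3524,   0.0215, -25.197 ,   0.0115,   0.0043,
        -0.    ]), 'eef_pos': array([ 244.3211, -601.7871,  230.4058]), 'ee_rot': array([-3.0818, -0.6018,  0.0007]), 'contact_force': array([ 0.1153,  0.0925, -0.1635]), 'ft_torque': array([ 0.0252,  0.0131, -0.0137]), 'finger_force': 0.0, 'grip_width': 85.49772903962933}
```

View pics/scene0.png

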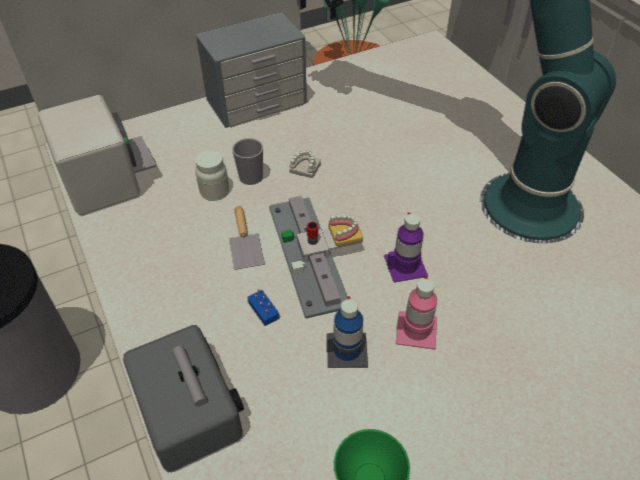

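View pics/top0.png

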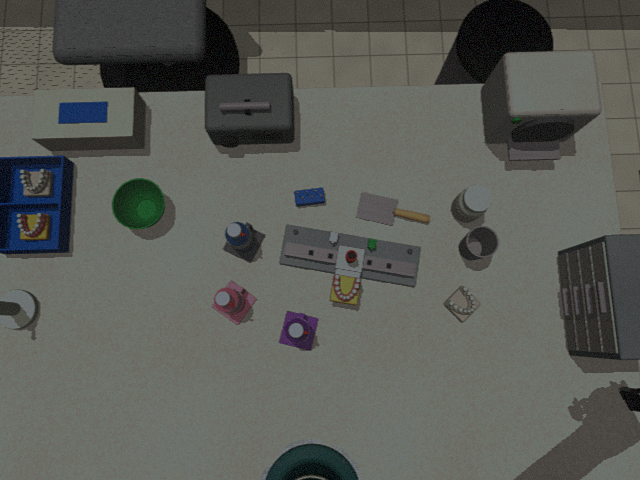

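The three look-alike spray caps are:
- Blue can: scene (349,308), top (238,229).
- Pink can: scene (426,288), top (229,299).
- Purple can: scene (412,220), top (296,331).

I choose the blue one, which stands beyond the slide's left (+y) end. The red knob is at scene (313,230), top (351,257). The green clip is at top (372,244), on the -y side, and the white clip is at (334,238). I'll check the choice in a close crop.

```bash
python3 - <<'E'
import cv2,numpy as np
a=cv2.imread("pics/top0.png")[205:305,215:430]; b=cv2.imread("pics/scene0.png")[190:370,260:375]
a=cv2.resize(a,None,fx=3.5,fy=3.5,interpolation=cv2.INTER_CUBIC)
cv2.imwrite("pics/topc.png",a)
b=cv2.resize(b,None,fx=3.3,fy=3.3,interpolation=cv2.INTER_CUBIC);cv2.imwrite("pics/scenec.png",b);print(a.shape,b.shape)
E
```

```text
(350, 752, 3) (594, 380, 3)
```

View pics/topc.png

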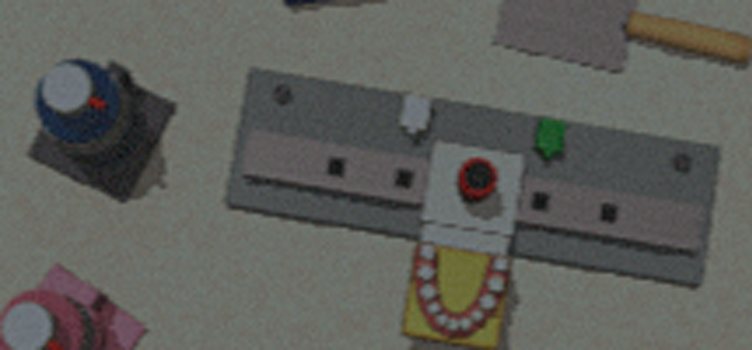

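View pics/scenec.png

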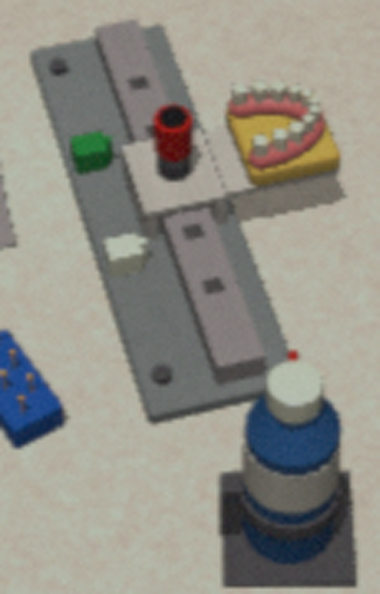

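The crops confirm that the white cap is on the blue can, with its top at top-crop (67,86) and scene-crop (295,379). The knob top is at top-crop (478,177). The green clip is on the -y side, at top-crop (550,138). The bar holes are at (336,166), (405,178), (541,201) and (609,212).

```bash
cat >h.py <<'E'
import numpy as np
from bench import r
from scipy.spatial.transform import Rotation as R
np.set_printoptions(precision=4,suppress=True)
def onz(name,uv,z,pose=None):
    c=r.camera_params(name)
    if name=="wrist":
        T=np.eye(4);T[:3,:3]=R.from_rotvec(pose[1]).as_matrix();T[:3,3]=pose[0];M=T@c["mount"]
    else: M=np.linalg.inv(c["view"])
    d=M[:3,:3]@[(uv[0]-c["cx"])/c["fx"],(uv[1]-c["cy"])/c["fy"],1]
    return M[:3,3]+d*(z-M[2,3])/d[2]
def rel(p):  # TCP target (world) as shift in tool axes (mm), from measured
    s=r.state();return R.from_rotvec(s["ee_rot"]).inv().apply(np.array(p)-s["eef_pos"])
E
python3 - <<'E'
from h import *
t=lambda u,v:(u/3.5+215,v/3.5+205)
s=lambda u,v:(u/3.3+260,v/3.3+190)
print("cap",onz("top",t(67,86),144),onz("scene",s(295,379),144))
print("knob",onz("top",t(478,177),88),onz("scene",s(175,115),88))
H=[onz("top",t(*p),30) for p in [(336,166),(405,178),(541,201),(609,212)]];print(np.array(H))
d=H[0]-H[3];print("bar yaw of +y axis deg",np.degrees(np.arctan2(d[1],d[0])),np.linalg.norm(d), "mid",np.mean(H,0))
print(R.from_rotvec(r.state()["ee_rot"]).as_matrix())
E
```

```text
cap [561.8757 142.9231 144.    ] [561.8258 143.8004 144.    ]
knob [ 509.0355 -101.5865   88.    ] [ 508.9845 -101.0368   88.    ]
[[ 527.8354  -13.3188   30.    ]
 [ 518.6035  -58.103    30.    ]
 [ 500.8928 -146.1163   30.    ]
 [ 492.3917 -190.007    30.    ]]
bar yaw of +y axis deg 78.65702368224461 180.20818330857654 mid [ 509.9308 -101.8863   30.    ]
[[ 0.9265  0.3762 -0.0007]
 [ 0.3762 -0.9265  0.0015]
 [-0.0001 -0.0016 -1.    ]]
```

```bash
python3 -m creep '-1 0.139 -0.194 -0.02 0 0 33.4; -1 0.139 -0.194 -0.02 0 0 33.4; -1 0.139 -0.194 -0.02 0 0 33.4; -1 0.139 -0.194 -0.02 0 0 33.4; -1 0.139 -0.194 -0.02 0 0 33.4'; python3 -c "
from h import *
print(R.from_rotvec(r.state()['ee_rot']).as_matrix(),rel([562,143.5,215]))"
```

```text
time: 0.6
eef_pos: [300.7, -367.1, 251.2]
ee_rot: [-3.125, 0.311, 0.001]
contact_force: [0.7, 1.0, 1.5]
grip_width: 12.5
finger_force: 0.0
[[ 0.9804 -0.1972 -0.0004]
 [-0.1972 -0.9804  0.0008]
 [-0.0005 -0.0007 -1.    ]] [ 155.4807 -552.1154   36.4833]
```

```bash
python3 -m creep '-1 0.07 -0.24 0 0 0 0; -1 0.07 -0.24 0 0 0 0; -1 0.07 -0.24 0 0 0 0; -1 0.07 -0.24 0 0 0 0; -1 0.07 -0.24 0 0 0 0'; python3 -m creep '-1 0.085 -0.24 0 0 0 0; -1 0.085 -0.24 0 0 0 0; -1 0.085 -0.24 0 0 0 0; -1 0.085 -0.24 0 0 0 0; -1 0.085 -0.24 0 0 0 0';python3 -c "
from h import *
print(rel([562,143.5,200]))"
```

```text
time: 1.1
eef_pos: [416.4, -146.7, 251.3]
ee_rot: [3.126, -0.31, 0.0]
contact_force: [0.5, -0.8, 0.1]
grip_width: -0.3
finger_force: 0.0
time: 1.6
eef_pos: [544.6, 67.8, 251.1]
ee_rot: [3.126, -0.31, -0.0]
contact_force: [1.6, -0.7, -0.6]
grip_width: -0.1
finger_force: 0.0
[  2.2126 -77.6463  51.0262]
```

```bash
python3 -m creep '-1 0.002 -0.0735 0.03 0 0 0; -1 0.002 -0.0735 0.06 0 0 0; -1 0.002 -0.0735 0.06 0 0 0; -1 0.002 -0.0735 0.06 0 0 0'; python3 -c "
from h import *
import cv2
s=r.state();im=r.grab_frame('wrist');cv2.imwrite('pics/w1.png',im[:,:,::-1])
print(s['eef_pos'],s['ee_rot'],rel([562,143.5,144]))"
```

```text
time: 2.0
eef_pos: [559.6, 138.0, 189.9]
ee_rot: [3.125, -0.307, -0.005]
contact_force: [-0.1, -0.6, 0.9]
grip_width: -0.2
finger_force: 0.0
[559.5999 137.9593 189.9419] [ 3.1255 -0.3071 -0.0046] [ 0.1193 -6.7024 47.2952]
```

View pics/w1.png

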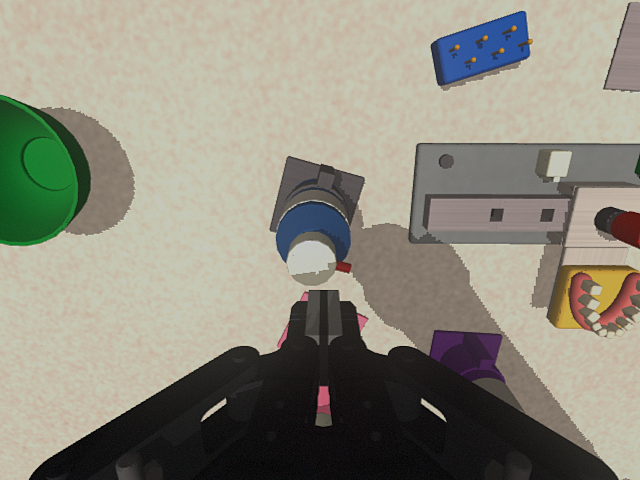

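The cap's top is at about (311,256) in the wrist view, just ahead of and left of the shut fingertips. Only the blue can is below it.

```bash
python3 -c "
from h import *
s=r.state()
print(onz('wrist',(311,257),144,(s['eef_pos'],s['ee_rot'])),s['eef_pos'],rel([562,143.5,144]))"
```

```text
[567.8201 142.8422 144.    ] [560.5811 136.9869 191.3005] [ 0.1193 -6.7024 47.2952]
```

```bash
python3 -m creep '-1 0.002 -0.006 0.04 0 0 0; -1 0.002 -0.006 0.04 0 0 0; -1 0.002 -0.006 0.048 0 0 0; -1 0.002 -0.006 0.053 0 0 0; -1 0.002 -0.006 0.053 0 0 0'; python3 -c "
from h import *
print(rel([564,143,144]))"
```

```text
time: 2.55
eef_pos: [564.8, 142.4, 139.6]
ee_rot: [3.126, -0.311, 0.004]
contact_force: [0.2, -2.6, 4.1]
grip_width: 0.1
finger_force: 1.9
[-0.8548 -0.4844 -4.3627]
```

```bash
python3 -m creep '-1 0 0 0.003 0 0 0; -1 0 0 0.005 0 0 0; -1 0 0 0.005 0 0 0; -1 0 0 0.005 0 0 0'; python3 -c "
from h import *
import cv2
im=r.grab_frame('wrist');cv2.imwrite('pics/w2.png',im[150:350,200:440,::-1])"
```

```text
time: 2.95
eef_pos: [565.1, 142.6, 137.1]
ee_rot: [3.125, -0.311, 0.006]
contact_force: [-4.8, -5.5, 20.7]
grip_width: 0.0
finger_force: 10.5
```

View pics/w2.png

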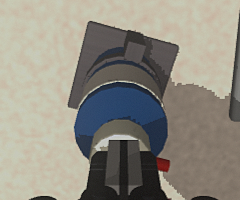

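The cap is on its stop at 21 N. Next I'll lift off, open the gripper and travel to above the knob.

```bash
python3 -m creep '-1 0 0 -0.05 0 0 0; -1 0 0 -0.05 0 0 0; -1 0 0 -0.05 0 0 0'; python3 -m creep '1 -0.006 0.25 0 0 0 0; 1 -0.006 0.25 0 0 0 0; 1 -0.006 0.25 0 0 0 0; 1 -0.006 0.25 0 0 0 0; 1 -0.006 0.25 0 0 0 0'; python3 -m creep '1 0 0 0 0 0 0; 1 0 0 0 0 0 0';  python3 -c "
from h import *
import cv2
s=r.state();im=r.grab_frame('wrist');cv2.imwrite('pics/w3.png',im[:,:,::-1])
print(s['eef_pos'],s['ee_rot'],rel([509.5,-101.5,144]))"
```

```text
time: 3.3
eef_pos: [564.3, 143.7, 185.0]
ee_rot: [-3.125, 0.309, -0.005]
contact_force: [-0.2, -1.1, -0.4]
grip_width: 0.1
finger_force: 0.0
time: 3.8
eef_pos: [507.1, -102.2, 182.3]
ee_rot: [-3.126, 0.309, 0.003]
contact_force: [1.1, -0.3, -0.2]
grip_width: 72.3
finger_force: 0.0
time: 4.0
eef_pos: [507.7, -101.7, 182.4]
ee_rot: [-3.126, 0.315, 0.003]
contact_force: [0.6, 0.4, -0.2]
grip_width: 85.2
finger_force: 0.0
[ 507.7184 -101.7238  182.3924] [-3.1255  0.3146  0.0027] [ 1.595   1.2443 38.5664]
```

View pics/w3.png

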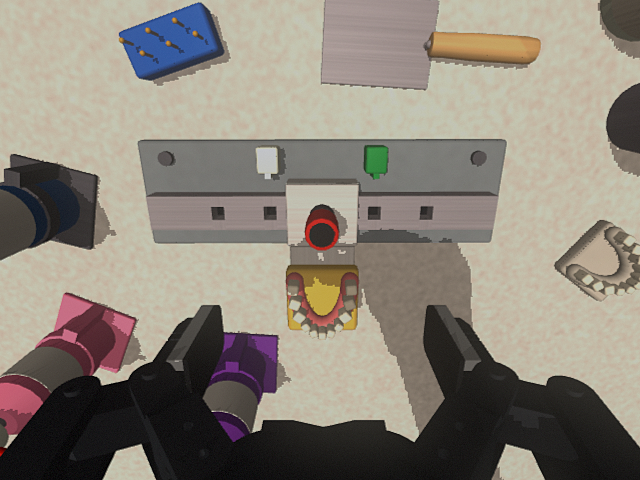

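The view is square to the bar, and the knob top is at (321,235). The green clip is to the right (-y, tool +y).

```bash
python3 -c "
from h import *
s=r.state()
p=onz('wrist',(321.3,235),88,(s['eef_pos'],s['ee_rot']));print(p, rel([p[0],p[1],55]),rel([509.3,-101.4,55]))"
python3 -m creep '1 0.002 0.001 0.09 0 0 0;1 0.002 0.001 0.09 0 0 0;1 0.002 0.001 0.09 0 0 0'
```

```text
[511.5592 -99.0853  88.    ] [  3.2634  -1.4677 127.566 ] [  1.5021   1.2452 127.5666]
time: 4.35
eef_pos: [506.6, -99.1, 88.4]
ee_rot: [-3.125, 0.304, 0.017]
contact_force: [-1.5, 0.3, -0.9]
grip_width: 85.3
finger_force: 0.0
```

```bash
python3 -m creep '1 0.001 0 0.036 0 0 0;1 0.001 0 0.036 0 0 0;1 0.001 0 0.036 0 0 0'; python3 -m creep '-1 0 0 0 0 0 0;-1 0 0 0 0 0 0;-1 0 0 0 0 0 0;-1 0 0 0 0 0 0;-1 0 0 0 0 0 0'; python3 -m creep '-1 0 0 0 0 0 0;-1 0 0 0 0 0 0;-1 0 0 0 0 0 0'
```

```text
time: 4.65
eef_pos: [512.0, -101.0, 58.5]
ee_rot: [-3.126, 0.306, -0.0]
contact_force: [-0.0, 0.1, 0.2]
grip_width: 85.9
finger_force: 0.0
time: 5.15
eef_pos: [511.8, -102.2, 57.8]
ee_rot: [3.126, -0.309, 0.002]
contact_force: [0.7, 0.4, 1.2]
grip_width: 23.5
finger_force: 58.7
time: 5.45
eef_pos: [511.7, -102.2, 57.4]
ee_rot: [3.126, -0.309, 0.001]
contact_force: [2.2, -0.4, 0.9]
grip_width: 23.0
finger_force: 58.7
```

The knob is gripped (23 mm, 59 N). Now I'll pull it up 13 mm.

```bash
python3 -m creep '-1 0 0 -0.007 0 0 0;-1 0 0 -0.013 0 0 0;-1 0 0 -0.013 0 0 0;-1 0 0 -0.013 0 0 0'
```

```text
time: 5.85
eef_pos: [511.6, -102.2, 69.9]
ee_rot: [-3.126, 0.309, -0.001]
contact_force: [5.4, -0.9, -11.7]
grip_width: 23.1
finger_force: 59.3
```

The pull reads 12 N at 12.5 mm, so the pin is clear. Next I'll slide along tool +y (toward the green clip) by 45 mm.

```bash
python3 -m creep '-1 0 0.012 0 0 0 0;-1 0 0.024 0 0 0 0;-1 0 0.036 0 0 0 0;-1 0 0.045 0 0 0 0;-1 0 0.045 0 0 0 0'; python3 -m creep '-1 0 0 0 0 0 0;-1 0 0 0 0 0 0'; python3 -c "
from h import *
print(rel([511.6-.1972*45,-102.2-.9804*45,57.4]))"
```

```text
time: 6.35
eef_pos: [502.5, -147.6, 69.6]
ee_rot: [3.126, -0.312, 0.0]
contact_force: [5.8, -3.2, -11.2]
grip_width: 23.1
finger_force: 59.6
time: 6.55
eef_pos: [502.5, -147.2, 69.7]
ee_rot: [3.126, -0.31, 0.0]
contact_force: [5.1, -3.2, -11.4]
grip_width: 23.2
finger_force: 59.6
[ 0.0384 -0.9643 12.2611]
```

Within 1 mm of the hole. Now I'll lower the knob to its free height, then press it home.

```bash
python3 -m creep '-1 0 -0.001 0.006 0 0 0;-1 0 -0.001 0.012 0 0 0;-1 0 -0.001 0.012 0 0 0;-1 0 -0.001 0.012 0 0 0'; python3 -m creep '-1 0 0 0.003 0 0 0;-1 0 0 0.005 0 0 0;-1 0 0 0.005 0 0 0;-1 0 0 0.005 0 0 0'
```

```text
time: 6.95
eef_pos: [503.0, -145.4, 58.6]
ee_rot: [3.126, -0.309, 0.0]
contact_force: [2.3, -3.2, 0.4]
grip_width: 23.5
finger_force: 60.6
time: 7.35
eef_pos: [503.1, -145.4, 54.3]
ee_rot: [3.126, -0.309, 0.001]
contact_force: [-1.5, -1.2, 10.1]
grip_width: 23.3
finger_force: 62.2
```

```bash
python3 -m creep '-1 0 0 0.001 0 0 0;-1 0 0 0.001 0 0 0;-1 0 0 0.001 0 0 0'; python3 -c "
from h import *
import cv2
im=r.grab_frame('scene');cv2.imwrite('pics/s2.png',cv2.resize(im[160:380,220:440,::-1],None,fx=2.5,fy=2.5))"
```

```text
time: 7.65
eef_pos: [503.2, -145.4, 54.2]
ee_rot: [3.125, -0.309, 0.001]
contact_force: [-3.3, -0.9, 18.3]
grip_width: 23.4
finger_force: 62.8
```

View pics/s2.png

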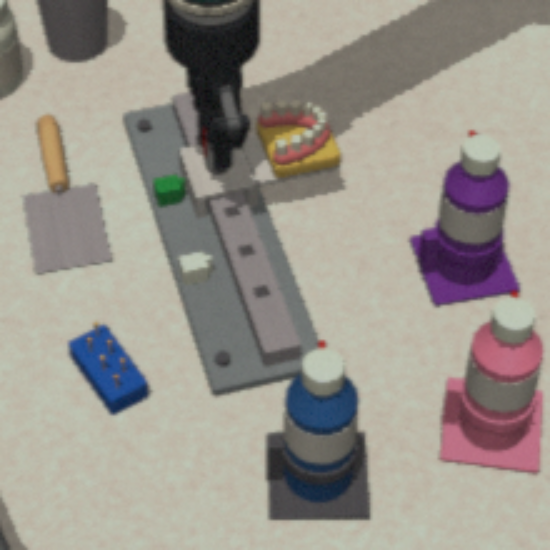

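The carriage now stands at the green clip (169,190) with three holes free toward the can. The cap is up at (322,370), and the knob sits on its stop at 18 N while still gripped. I'll hand the job in.

```bash
python3 -c "
from bench import r
print(r.job_done())"
```

```text
the job is handed in; nothing more can be done
None
```

I handed the job in at about 7.7 s, with no verdict shown: the cap was pressed and sprang back, the pin dropped into the green-clip hole, and the red knob is still gripped and pressed home at 18 N.

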